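# Reverse the double-ended screwdriver blade in its cradle

## Robot

A 7-joint arm with a two-finger parallel gripper is mounted at the origin on a cart in front of the work surface, level with it; the furniture and walls round the work are solid. World frame = base frame: x ahead of the robot, y to its left, z up, the work surface at z = 0. Lengths are in m, angles in rad, forces in N, time in s.
With the tool pointing down it reaches from about 0.4 to 0.875 m from the base axis. Payload 19.3 kg.
Tool frame: the origin (TCP) lies midway between the tips of the shut fingers; the grasp point (between the pads) lies 19 mm behind it; z points along the fingers, y is the line along which they close (so a half turn about z gives the same grasp; the last joint's range is limited). The gripper opens to 85 mm and grips with 20 to 120 N. Pads are 22 mm wide; open, the fingers measure 114 mm over their backs; the gripper's body (76 mm by 85 mm) begins 54 mm behind the grasp point. The pads swing forward as they close: fully open they stand 13 mm farther back than shut.
Start: joints at [-1.187, 0.521, -0.036, 1.599, 0.021, 1.021, -0.113], TCP at [0.274, 0.562, 0.231] pointing down, gripper open.
Joint ranges: [-2.91, 2.91], [-0.3, 2.13], [-1.5, 1.42], [0.17, 2.43], [-1.26, 4.41], [0.16, 1.93], [-2.52, 2.52]. Speed limits (rad/s): [1.89, 1.89, 2.39, 2.39, 3.01, 3.01, 3.01].

## Interface

Orientations are given as a 3x3 rotation matrix whose columns are the frame's x, y, z axes.
In Python, from rig import robot gives the robot as it stands.
- The arm moves only by the tool step_arm, never from a script. Its arguments are lists of equal length, an entry for each row: "delta_pos": the shift along the tool's x, y, z in mm, a list of three; "spin": the turn about the tool's z in rad; "jaw": the opening, from 0 (shut) to 1 (fully open). A call has 1 to 8 rows; each row shifts and turns the commanded pose from where the row before left it, along the tool's axes as they then stand; what a row does not reach is not made up. A row lasts 1/8 s, in which the tool goes at most 62.5 mm and 10.7 degrees, less where a joint would pass 70% of its speed; a pose out of reach is approached as far as the arm can. A call with a gripper value outside its range is refused whole. The fingers move at their own pace and stop on an object; the grip force is fixed at half the most. Time passes only in rows, so rows that do not move let the fingers close. It gives the time, the measured TCP pose, the force, the opening and the grip force at its end, in the units of the state.
- robot.observe(): the state, without advancing time (a new reading comes with each control period).
- robot.camera(name): name is "side" or "top" or "wrist"; returns the picture (420x560x3 uint8, red, green, blue); there is no depth.
- robot.get_calibration(name): a dict with "fx", "fy", "cx", "cy" (pixels), "R" (3x3) and "t" (3): a world point X has camera coordinates R X + t; the wrist camera has in their place "tool_from_camera" (4x4, takes a point from camera to tool coordinates, whose origin is the TCP and whose axes are the flange's). Camera axes: x right, y down, z forward; pixel columns grow to the right and rows downward; lengths in m; the calibration is good to about 2 mm. A picture is of the moment at which its call begins: read the wrist's pose just before it. get_calibration takes no time and is no camera call.
- robot.hand_in(): hands the job in; it is judged then, once.
Trained networks look in the newest picture that a camera, given by its name, has taken for a name from the list of things; names that differ only in an ending like _2 or _b are one class to them, and where a whole thing is asked for, a point or a joint stands for the part that bears it (a point fixed in the world has none). Each returns a list of dicts, best first, with "confidence" (0 to 1); they miss things now and then, are a little off and sometimes report something else, mostly with a low value. They report only what shows in the picture. A call takes as long as a camera call.
- robot.boxes_of(label, camera): "uv" ([column, row] in pixels, amid what is visible of it).
- robot.cut_out(label, camera): "pixels" (420x560 bool, what is visible of it) and "uv" ([column, row] in pixels, amid what is visible of it).
- robot.pinpoint(label, camera): "uv" ([column, row] in pixels: a listed point, or the origin of a listed thing).
The state is a dict: "time": time; "joint_positions": joint angles; "qd": joint speeds; "tau": joint torques, N m; "ee_pos": TCP position; "tcp_rot": TCP orientation; "wrist_force": force on the tool from outside, world axes, zero at the start; "moment": the same for the moment, N m; "finger_gap": opening from 0.0 (shut) to 1.0 (fully open); "grip_force": force on a finger pad.
Only numpy, scipy, OpenCV 4.12 (cv2) and the standard library are available. Lean on these libraries where they do the work, as an engineer would, in place of code of your own. Each camera call takes 0.05 s, during which the arm holds its last target. There are 200 camera calls.

## Task

Two double-ended screwdriver blades lie in open blue cradles. One has its red flat end sticking out of the cradle's front: lift that blade out, turn it end for end and lay it back down in the same cradle, so that its green cross end sticks out instead. Leave the other blade, whose green end is already out, as it is.

Things in the scene. Friction and masses are not known exactly. Their poses are not given: they have to be found in the camera images.
- blade_a: Blade to reverse: loose steel bar, 8 mm square, 160 mm long, 60 g, lying level. Origin: its middle, on its axis. x runs along it: green-banded cross tip at x = -80 mm, red-banded flat tip at +80 mm. A black sleeve at the middle, 34 mm long, 14 mm square, is the place to grasp, across the bar. At the start its x points opposite to the cradle's x.
- blade_a_green (a point): The green-banded cross tip of blade_a, on its axis, 80 mm from its middle. When the blade is rightly seated this tip is about 80 mm ahead of the cradle's origin, 39 mm clear of the front support; blade's middle within 10 mm of the gap's middle.
- cradle_a: Blue cradle of blade_a, fixed, 57 mm tall. Origin: on the bench under the middle of its 54 mm open gap for sleeve and fingers (8 mm base plate below); front is -x. Supports at x -41 to -27 and 27 to 90 mm, stop wall behind (50 mm tall). Channel along x, open on top: 12 mm wide, floor at z 36 mm, flared above 46 mm to a 30 mm mouth. Seated blade's axis: z = 40 mm.
- blade_b: The other blade, of the same make and axes, loose in a second identical fixed cradle to the left or right of the first; its green end is already out. Leave it alone.

How it is judged:
By the outcome, as a careful person would: the job done as asked, in the order asked, and still so for the second after the job is handed in, with the robot touching nothing.
It also fails if it takes over 38 s, if anything falls off the work surface, if the arm or the gripper's body presses on something with over 40 N, if the wrist force passes 120 N, or if a joint passes its speed limit or range.

## Working session

There is one attempt and no reset: what is moved stays moved. The work goes in short steps, Python scripts to look and compute and a tool call to move; the robot and the scene stay as the last step left them, time stands still between calls to the robot, and variables do not carry over. Pictures are saved under pics/ and viewed, at most 10 in all, crops included, and the job is handed in when it is done.

Besides the shell and the picture viewer there is one more tool, called after ">>>" as name(argument=value, ...) on one line, values as JSON. step_arm: Moves the arm, as the interface text tells. Its arguments: {"type":"object","properties":{"delta_pos":{"type":"array","items":{"type":"array","items":{"type":"number"}}},"spin":{"type":"array","items":{"type":"number"}},"jaw":{"type":"array","items":{"type":"number"}}},"required":["delta_pos","spin","jaw"]}

```bash
mkdir -p pics; cat > h.py <<'E'
import numpy as np,cv2
from rig import robot
np.set_printoptions(precision=4,suppress=True)
def ray(cam,uv,st=None):
    c=robot.get_calibration(cam)
    d=np.array([(uv[0]-c['cx'])/c['fx'],(uv[1]-c['cy'])/c['fy'],1.])
    if cam=='wrist':
        T=np.array(c['tool_from_camera']);R=np.array(st['tcp_rot'])
        return R@T[:3,3]+np.array(st['ee_pos']), R@T[:3,:3]@d
    R=np.array(c['R']);return -R.T@np.array(c['t']), R.T@d
def atz(cam,uv,z,st=None):
    o,d=ray(cam,uv,st);return o+d*(z-o[2])/d[2]
E
python3 - <<'E'
from h import *
s=robot.observe();print(s['time'],s['ee_pos'],s['tcp_rot'],s['finger_gap'])
for c in('top','side'):
    im=robot.camera(c);cv2.imwrite(f'pics/{c}0.png',im[:,:,::-1])
    for l,z in(('blade_a',.04),('blade_a_green',.04),('cradle_a',0)):
        for r in robot.pinpoint(l,c):print(c,l,r['confidence'],np.array(r['uv']),atz(c,r['uv'],z))
print(robot.observe()['time'])
E
```

```text
0.0 [0.2738 0.5614 0.2307] [[-0.8988  0.4383 -0.0004]
 [ 0.4383  0.8988 -0.0011]
 [-0.0001 -0.0011 -1.    ]] 1.003193904544602
top blade_a 0.92 [203.8 217.9] [0.5553 0.1474 0.04  ]
top blade_a 0.88 [337.3 243.7] [ 0.5109 -0.1124  0.04  ]
top blade_a_green 0.4 [202.3 218.6] [0.5538 0.1502 0.04  ]
top cradle_a 0.75 [204.5 220.2] [0.5562 0.1523 0.    ]
side blade_a 0.75 [246.  205.8] [0.5496 0.1472 0.04  ]
side blade_a 0.58 [292.9 260.2] [ 0.5123 -0.1188  0.04  ]
side cradle_a 0.69 [244.1 220. ] [0.5476 0.1559 0.    ]
0.4
```

View pics/top0.png

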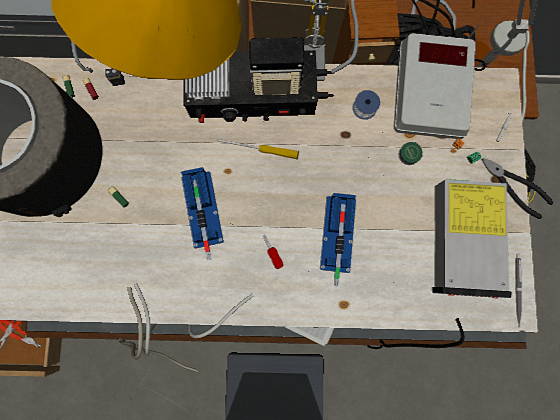

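View pics/side0.png

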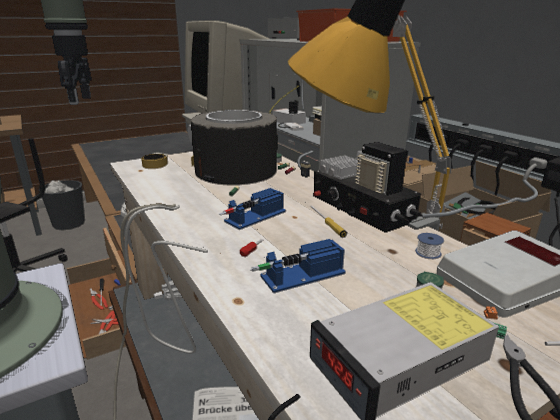

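The left cradle (middle near pixel 204,218) has its red tip out at about (209,259), so that is blade_a. The right one has its green tip out at (337,283). I'm moving above the left one.

>>> step_arm(delta_pos=[[-54, -31, 0], [-54, -31, 0], [-54, -31, 0], [-54, -31, 0], [-54, -31, 0], [-54, -31, 0], [-54, -31, 0], [-54, -31, 0]], spin=[0, 0, 0, 0, 0, 0, 0, 0], jaw=[1, 1, 1, 1, 1, 1, 1, 1])

```text
time: 1.4
ee_pos: [0.5545, 0.1477, 0.2315]
tcp_rot: [[-0.899, 0.438, 0.0], [0.438, 0.899, 0.0], [-0.0, 0.0, -1.0]]
wrist_force: [0.8, 0.9, 0.2]
finger_gap: 0.998
grip_force: 0.0
```

>>> step_arm(delta_pos=[[0, 0, 0], [0, 0, 0], [0, 0, 0], [0, 0, 0], [0, 0, 0]], spin=[-0.155, -0.155, -0.155, -0.155, 0], jaw=[1, 1, 1, 1, 1])

```text
time: 2.02
ee_pos: [0.5536, 0.1493, 0.2313]
tcp_rot: [[-0.986, -0.164, 0.0], [-0.164, 0.986, 0.0], [-0.0, 0.0, -1.0]]
wrist_force: [0.1, -0.5, -0.1]
finger_gap: 0.998
grip_force: 0.0
```

```bash
cat > look.py <<'E'
from h import *
import sys
s=robot.observe();im=robot.camera('wrist');cv2.imwrite(f'pics/{sys.argv[1]}.png',im[:,:,::-1])
R=np.array(s['tcp_rot']);print(s['time'],s['ee_pos'],R,s['joint_positions'],s['finger_gap'])
for l,z in(('blade_a',.04),('blade_a_green',.04),('cradle_a',0)):
    for r in robot.pinpoint(l,'wrist'):print(l,r['confidence'],np.array(r['uv']),atz('wrist',r['uv'],z,s))
for l in('blade_a','cradle_a'):
    for r in robot.cut_out(l,'wrist'):
        v,u=np.nonzero(r['pixels']);z=.04
        P=np.array([atz('wrist',q,z,s)[:2] for q in zip(u,v)])
        (c,sz,a)=cv2.minAreaRect(P.astype(np.float32)*1000)
        w,V=np.linalg.eigh(np.cov(P.T));d=V[:,1]*np.sign(V[0,1])
        print(l,r['confidence'],'rect',c,sz,a,'dir deg',np.degrees(np.arctan2(d[1],d[0])),'n',len(u))
E
python3 look.py w1
```

```text
2.025 [0.5536 0.1493 0.2313] [[-0.9864 -0.1644  0.    ]
 [-0.1644  0.9864  0.0002]
 [-0.      0.0002 -1.    ]] [-0.3115  0.4396 -0.0757  1.7375  0.0389  0.9658  1.3337] 0.9976193908174018
blade_a 0.9 [283.1 192.6] [0.5551 0.1547 0.04  ]
blade_a 0.61 [ 43.  109.9] [ 0.5089 -0.1099  0.04  ]
blade_a_green 0.76 [284.5 252.6] [0.6282 0.169  0.04  ]
cradle_a 0.59 [278.5 182.4] [0.5519 0.1488 0.    ]Traceback (most recent call last):
  File "look.py", line 10, in <module>
    P=np.array([atz('wrist',q,z,s)[:2] for q in zip(u,v)])
                ~~~^^^^^^^^^^^^^^^
  File "h.py", line 12, in atz
    o,d=ray(cam,uv,st);return o+d*(z-o[2])/d[2]
        ~~~^^^^^^^^^^^
  File "h.py", line 5, in ray
    c=robot.get_calibration(cam)
ValueError: time passes only in moves, steps and waits
```

View pics/w1.png

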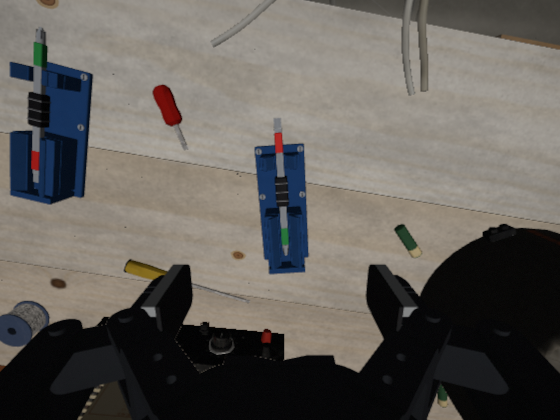

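The wrist view shows blade_a with its red tip at about (278,121), sleeve at (282,191) and green tip at about (285,253).

```bash
sed -i 's/^    c=robot.get_calibration(cam)/    c=CAL.setdefault(cam,0) or CAL.__setitem__(cam,robot.get_calibration(cam)) or CAL[cam]/; s/^from rig import robot/from rig import robot\nCAL={}/' h.py
python3 - <<'E'
from h import *
s=robot.observe()
P=[atz('wrist',q,z,s) for q,z in(((278,120.5),.043),((282,191),.047),((285.5,254),.043))]
for p in P:print(p)
d=(P[2]-P[0])[:2];print(np.linalg.norm(d),np.degrees(np.arctan2(d[1],d[0])))
E
python3 look.py w2
```

```text
[0.4785 0.1363 0.043 ]
[0.5518 0.153  0.047 ]
[0.6283 0.1703 0.043 ]
0.15366702259368106 12.781500660608023
2.325 [0.5535 0.1495 0.2313] [[-0.9865 -0.164  -0.0001]
 [-0.164   0.9865 -0.0001]
 [ 0.0001 -0.0001 -1.    ]] [-0.3128  0.4397 -0.0748  1.7376  0.0388  0.9658  1.333 ] 1.0034977221690937
blade_a 0.76 [ 42.5 109.8] [ 0.5086 -0.1102  0.04  ]
blade_a 0.62 [281.4 190.6] [0.553  0.1526 0.04  ]
blade_a_green 0.6 [284.4 254.2] [0.6302 0.1693 0.04  ]
cradle_a 0.55 [280.  183.3] [0.5526 0.1511 0.    ]
blade_a 0.9 rect (510.0413513183594, -115.53567504882812) (23.848846435546875, 158.31520080566406) 86.908935546875 dir deg -5.870144714412658 n 1924
blade_a 0.7 rect (553.8197021484375, 151.30596923828125) (158.9094696044922, 15.939088821411133) 10.72468376159668 dir deg 13.239262089681144 n 1252
cradle_a 0.93 rect (579.6798095703125, 157.88870239257812) (156.71177673339844, 55.122581481933594) 13.205482482910156 dir deg 13.152987321453285 n 4853
```

>>> step_arm(delta_pos=[[0, 3, 0], [0, 0, 35], [0, 0, 45], [0, 0, 0]], spin=[-0.062, 0, 0, 0], jaw=[1, 1, 1, 1])

```text
time: 3.12
ee_pos: [0.5515, 0.1519, 0.1491]
tcp_rot: [[-0.974, -0.226, -0.005], [-0.226, 0.974, -0.002], [0.005, -0.001, -1.0]]
wrist_force: [-0.6, -0.1, 0.6]
finger_gap: 0.997
grip_force: 0.0
```

```bash
python3 look.py w3
```

```text
3.125 [0.5515 0.1519 0.1491] [[-0.9741 -0.2263 -0.0046]
 [-0.2262  0.9741 -0.0016]
 [ 0.0049 -0.0005 -1.    ]] [-0.3093  0.5416 -0.0879  1.8108  0.063   0.7969  1.3701] 0.9965737928959734
blade_a 0.92 [279.9 212.4] [0.5521 0.1532 0.04  ]
blade_a_green 0.79 [280.2 292.8] [0.6297 0.1716 0.04  ]
blade_a 0.76 rect (552.7902221679688, 152.0117645263672) (156.89871215820312, 13.051392555236816) 15.201617240905762 dir deg 13.106082358751827 n 1674
cradle_a 0.63 rect (579.1676025390625, 158.77011108398438) (158.01504516601562, 53.095947265625) 13.483869552612305 dir deg 13.450504809871354 n 7865
```

View pics/w3.png

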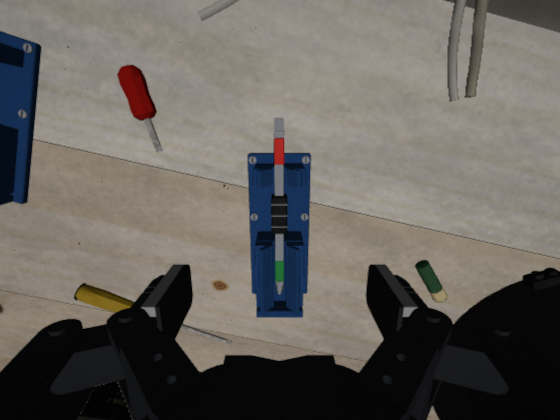

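Blade is centred under the tool (sleeve 280,213, tips at rows 120 and 295) and aligned. I'm descending and closing.

>>> step_arm(delta_pos=[[-1, 1, 42], [0, 0, 42], [0, 0, 30], [0, 0, 13], [0, 0, 0]], spin=[0, 0, 0, 0, 0], jaw=[1, 1, 1, 1, 1])

```text
time: 4.05
ee_pos: [0.554, 0.1537, 0.0246]
tcp_rot: [[-0.974, -0.226, -0.0], [-0.226, 0.974, -0.0], [0.0, -0.0, -1.0]]
wrist_force: [0.4, 0.5, 0.7]
finger_gap: 1.001
grip_force: 0.0
```

```bash
python3 - <<'E'
import cv2
im=cv2.imread('pics/w3.png')[110:330,220:340];cv2.imwrite('pics/c3.png',cv2.resize(im,None,fx=2.7,fy=2.7,interpolation=2))
E
```

```text
(no output)
```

View pics/c3.png

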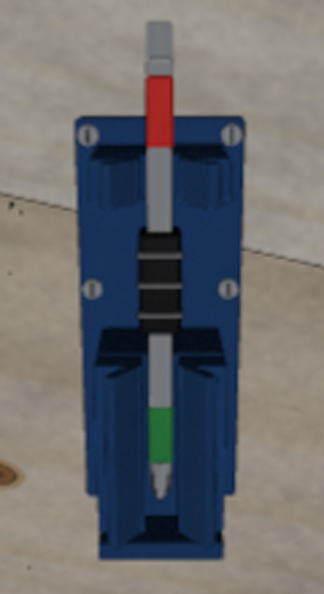

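```bash
python3 - <<'E'
from h import *
s=dict(ee_pos=[.5515,.1519,.1491],tcp_rot=[[-.9741,-.2263,-.0046],[-.2262,.9741,-.0016],[.0049,-.0005,-1]])
d=np.array([.974,.227]);n=np.array([-.227,.974])
for nm,c,z in(('rear face top',(160,364),.057),('rear face bottom',(160,328),.008),('front sup front bottom?',(160,147),.057),('sleeve mid',(160,279),.047),('sleeve rear',(160,332),.047),('sleeve front',(160,228),.047),('red tip',(159,22),.044),('green',(160,497),.04),('ch L',(146,440),.046),('ch R',(176,440),.046),('wallL',(99,557),.0),('wallR',(222,557),0)):
    p=atz('wrist',(220+c[0]/2.7,110+c[1]/2.7),z,s)[:2]-[.5525,.153];print(nm,p@d*1000,p@n*1000)
E
```

```text
rear face top 23.086583283319694 -0.35168205400373553
rear face bottom 29.00749121252582 -0.3027393069980282
front sup front bottom? -44.34075215126502 -0.35185661412713903
sleeve mid -1.6379552019553092 -0.34176087497600427
sleeve rear 16.154627240565805 -0.3417148124203971
sleeve front -18.115223162644934 -0.34180353236279915
red tip -78.97492132371971 -0.6307573107095109
green 80.70755732589213 -0.33455806251151043
ch L 55.22511200280396 -5.055882725960358
ch R 55.226853318889724 5.048231794018146
wallL 133.95405828911203 -25.87868657626162
wallR 133.96163397288714 25.708512659459455
```

>>> step_arm(delta_pos=[[0, 0, 2], [0, 0, 0], [0, 0, 0], [0, 0, 0], [0, 0, 0], [0, 0, 0]], spin=[0, 0, 0, 0, 0, 0], jaw=[1, 0, 0, 0, 0, 0])

```text
time: 4.8
ee_pos: [0.5539, 0.1536, 0.0225]
tcp_rot: [[-0.974, -0.226, 0.0], [-0.226, 0.974, -0.0], [-0.0, -0.0, -1.0]]
wrist_force: [-1.4, -0.2, 5.2]
finger_gap: 0.151
grip_force: 58.8
```

Gripped (59 N, gap about 13 mm). I'm lifting and turning it end for end.

>>> step_arm(delta_pos=[[0, 0, -10], [0, 0, -25], [0, 0, -35], [0, 0, -30], [0, 0, 0], [0, 0, 0], [0, 0, 0], [0, 0, 0]], spin=[0, 0, 0, 0, 0.1, 0.165, 0.165, 0.165], jaw=[0, 0, 0, 0, 0, 0, 0, 0])

```text
time: 5.8
ee_pos: [0.5538, 0.1536, 0.1229]
tcp_rot: [[-0.931, 0.364, 0.0], [0.364, 0.931, 0.0], [-0.0, 0.0, -1.0]]
wrist_force: [-0.2, 0.3, -1.3]
finger_gap: 0.152
grip_force: 58.6
```

>>> step_arm(delta_pos=[[0, 0, 0], [0, 0, 0], [0, 0, 0], [0, 0, 0], [0, 0, 0], [0, 0, 0], [0, 0, 0], [0, 0, 0]], spin=[0.165, 0.165, 0.165, 0.165, 0.165, 0.165, 0.165, 0.165], jaw=[0, 0, 0, 0, 0, 0, 0, 0])

```text
time: 6.8
ee_pos: [0.5538, 0.1538, 0.1229]
tcp_rot: [[0.121, 0.993, 0.0], [0.993, -0.121, 0.001], [0.001, 0.0, -1.0]]
wrist_force: [-0.7, -0.0, -0.4]
finger_gap: 0.151
grip_force: 58.6
```

>>> step_arm(delta_pos=[[0, 0, 0], [0, 0, 0], [0, 0, 0], [0, 0, 0], [0, 0, 0], [0, 0, 0], [0, 0, 0], [0, 0, 0]], spin=[0.165, 0.165, 0.165, 0.165, 0.165, 0.165, 0.165, 0.072], jaw=[0, 0, 0, 0, 0, 0, 0, 0])

```text
time: 7.8
ee_pos: [0.5537, 0.1541, 0.1227]
tcp_rot: [[0.975, 0.222, -0.0], [0.222, -0.975, 0.001], [0.0, -0.001, -1.0]]
wrist_force: [-0.5, -0.7, 0.1]
finger_gap: 0.146
grip_force: 58.6
```

```bash
python3 look.py w4; python3 -c "
from h import *
im=robot.camera('side');cv2.imwrite('pics/s4.png',cv2.resize(im[130:300,180:380,::-1],None,fx=3,fy=3))"
```

```text
7.8 [0.5537 0.1541 0.1227] [[ 0.9749  0.2224 -0.0002]
 [ 0.2224 -0.9749  0.0009]
 [ 0.     -0.0009 -1.    ]] [-0.8781  0.7287  0.7641  1.8553 -0.6715  0.8358 -1.1143] 0.14646436706862848
cradle_a 0.98 [281.1 209.5] [0.5519 0.1519 0.    ]
blade_a 0.75 rect (486.46209716796875, -109.61225891113281) (82.71199035644531, 22.391633987426758) 1.3873780965805054 dir deg 4.408413584624119 n 891
blade_a 0.72 rect (530.2586669921875, 149.04833984375) (221.2545623779297, 26.584476470947266) 13.36370849609375 dir deg 12.760547281478097 n 5711
cradle_a 0.89 rect (585.7418212890625, 160.74884033203125) (135.19212341308594, 52.790489196777344) 13.005616188049316 dir deg 13.863107665822662 n 8863
```

View pics/w4.png

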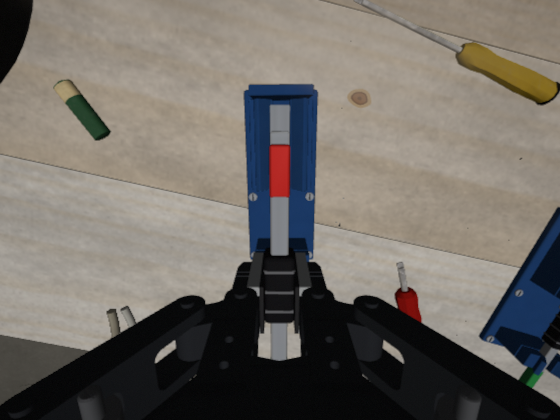

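View pics/s4.png

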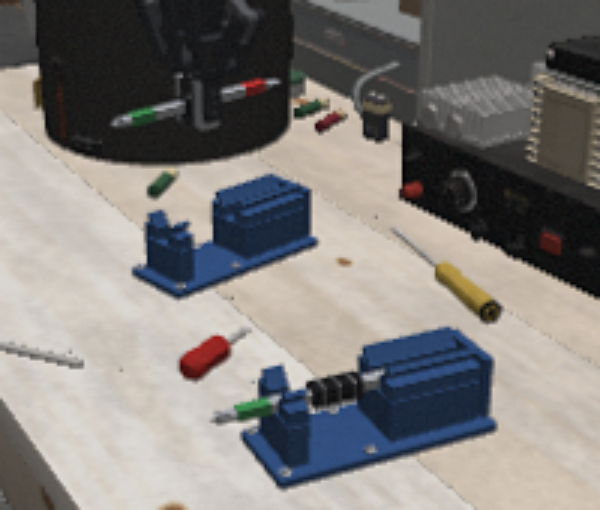

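Blade is level in the fingers, green end now to the front. In the wrist view it lies on the cradle's centreline (columns 270–290 against the cradle's 247–316). I'm lowering it.

>>> step_arm(delta_pos=[[-2.5, 0.5, 15], [0, 0, 30], [0, 0, 20], [0, 0, 12], [0, 0, 10], [0, 0, 8], [0, 0, 4], [0, 0, 0]], spin=[-0.004, 0, 0, 0, 0, 0, 0, 0], jaw=[0, 0, 0, 0, 0, 0, 0, 0])

```text
time: 9.15
ee_pos: [0.5515, 0.1526, 0.0233]
tcp_rot: [[0.973, 0.23, 0.0], [0.23, -0.973, -0.0], [0.0, 0.0, -1.0]]
wrist_force: [0.0, 0.1, -0.1]
finger_gap: 0.152
grip_force: 58.6
```

>>> step_arm(delta_pos=[[0, 0, 0.5], [0, 0, 0], [0, 0, 0], [0, 0, 0], [0, 0, 0], [0, 0, 0], [0, 0, 0], [0, 0, -10]], spin=[0, 0, 0, 0, 0, 0, 0, 0], jaw=[0, 0.3, 0.6, 1, 1, 1, 1, 1])

```text
time: 10.15
ee_pos: [0.5512, 0.1524, 0.0328]
tcp_rot: [[0.973, 0.23, -0.001], [0.23, -0.973, -0.0], [-0.001, 0.0, -1.0]]
wrist_force: [-0.2, 0.4, -0.1]
finger_gap: 1.001
grip_force: 0.0
```

>>> step_arm(delta_pos=[[0, 0, -20], [0, 0, -40], [0, 0, -50], [0, 0, -40], [0, 0, 0], [0, 0, 0]], spin=[0, 0, 0, 0, 0, 0], jaw=[1, 1, 1, 1, 1, 1])

```text
time: 10.9
ee_pos: [0.5512, 0.1527, 0.1832]
tcp_rot: [[0.973, 0.23, 0.0], [0.23, -0.973, 0.001], [0.0, -0.001, -1.0]]
wrist_force: [-0.6, 0.2, -0.7]
finger_gap: 1.006
grip_force: 0.0
```

```bash
python3 look.py w5; python3 -c "
from h import *
im=robot.camera('side');a=cv2.resize(im[130:300,200:360,::-1],None,fx=2.5,fy=2.5)
b=cv2.resize(robot.camera('top')[150:300,160:320,::-1],(400,425))
cv2.imwrite('pics/s5.png',np.hstack([a,b]))"
```

```text
10.9 [0.5512 0.1527 0.1832] [[ 0.9732  0.2299  0.0001]
 [ 0.2299 -0.9732  0.0006]
 [ 0.0002 -0.0005 -1.    ]] [-0.9298  0.652   0.8417  1.8198 -0.5942  0.9426 -1.1636] 1.0057288744306383
blade_a 0.92 [279.5 201.3] [0.5516 0.1525 0.04  ]
blade_a 0.67 [514.3 294.2] [ 0.5093 -0.1188  0.04  ]
blade_a_green 0.77 [277.6 272.5] [0.4755 0.1365 0.04  ]
cradle_a 0.84 [280.8 192. ] [0.5523 0.1512 0.    ]
blade_a 0.61 rect (531.2005004882812, -114.38218688964844) (26.373661041259766, 110.499755859375) 88.53794860839844 dir deg -7.63173009644297 n 1080
cradle_a 0.82 rect (580.6376953125, 158.93353271484375) (145.53677368164062, 54.14252471923828) 13.316884994506836 dir deg 13.56658373483226 n 7042
```

View pics/s5.png

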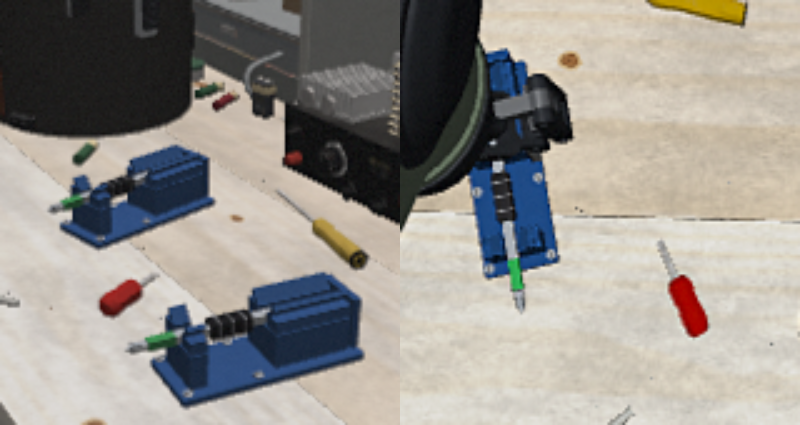

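View pics/w5.png

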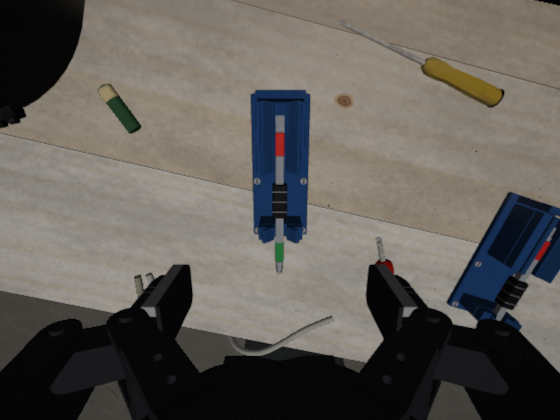

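The blade lies level in the channel with its green tip out at wrist pixel (279,272). Its middle is at (0.552, 0.153), within about 2 mm of the gap's middle, and blade_b looks untouched.

```bash
python3 -c "
from rig import robot
print(robot.hand_in())"
```

```text
the job is handed in; nothing more can be done
None
```

Blade_a is turned end for end and back in its cradle with the green cross end sticking out the front; blade_b was left alone, and the job is handed in at about 11 s, with no verdict returned.

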